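# Clear the offcuts from the trimming plate

### The job

Take the scraper block from its rest tray and wipe all four plastic offcuts along the plate of the trimming station, over its open edge and down into the chip trough. Move the offcuts only with the scraper, not with the gripper itself, then stand the scraper upright back in its rest tray. Leave everything else on the trolley where it is.

Things in the scene. Friction and masses are not known exactly. Their poses are not given: they have to be found in the camera images.
- station: Fixed metal trimming station, 172 (x) x 260 (y) mm: a raised plate with a trough at its +y end. Origin: centre of its underside, on the trolley top; z up. A wall 6 mm thick runs right round plate and trough, its top 57 mm above the origin, so 12 mm above the plate. At the start the 38 mm of plate next to the wall at the -y end are free of offcuts.
- plate (a point): Centre of the flat dark steel plate's top surface, 45 mm above and 40 mm to -y of the station's origin; axes as the station's. The plate reaches 84 mm to either side of it along y and 80 mm along x. Its +y edge, y = +44 mm from the station's origin, is open (no rim) and drops into the trough.
- trough (a point): Centre of the trough's floor, 4 mm above and 84 mm to +y of the station's origin; axes as the station's. Inside, the trough is 80 mm (y) x 160 mm (x) and 41 mm deep below the plate.
- scraper_centre (a point): Centre, half-way up, of the loose black scraper block, 110 (x) x 24 (y) x 80 (z, up) mm, about 0.16 kg, alike both ways round. Sole 40 mm below this point. The lowest 30 mm are the block, 110 x 24 mm (its rubber lip, the lowest 8 mm, 18 mm in y); above stands the handle, 70 (x) x 20 (y) mm, from 10 mm below to 40 mm above this point, to be pinched across y.
- rest: Fixed shallow grey tray in which the scraper stands at the start, long axes alike: outside 142 (x) x 58 (y) mm, inside 132 x 48 mm, floor 5 mm and rim 14 mm above its origin, which is the centre of its underside; z is up.
- chip_a: Loose offcut of white plastic sheet, a plain strip, about 60 x 26 mm and 8 mm thick, lying on the plate, 18 g. Origin at the centre of its underside, x along its length, z up. The four offcuts are treated alike.
- chip_b: Loose offcut of white plastic sheet, an L shape (wider at one end), about 60 x 26 mm and 8 mm thick, lying on the plate, 18 g. Origin at the centre of its underside, x along its length, z up. The four offcuts are treated alike.
- chip_c: Loose offcut of white plastic sheet, a T shape (wider in the middle), about 60 x 26 mm and 8 mm thick, lying on the plate, 18 g. Origin at the centre of its underside, x along its length, z up. The four offcuts are treated alike.
- chip_d: Loose offcut of white plastic sheet, a strip with a narrow tab at one end, about 60 x 26 mm and 8 mm thick, lying on the plate, 18 g. Origin at the centre of its underside, x along its length, z up. The four offcuts are treated alike.
- swab_box: Bystander: printed cardboard box, 33x92x66 mm. Origin at the centre of its underside.
- tip_box: Bystander: blue pipette tip box with clear lid, 93x122x73 mm. Origin at the centre of its underside.
- tube_rack: Bystander: empty pale tube rack, 68x156x58 mm. Origin at the centre of its underside.
- label_roll: Bystander: roll of white labels lying on its end face, 62x62x36 mm. Origin at the centre of its underside.
- vial: Bystander: small capped glass vial standing upright, 24x24x52 mm. Origin at the centre of its underside.

How it is judged:
By the outcome, as a careful person would: the job done as asked, in the order asked, and still so for the second after the job is handed in, with the robot touching nothing.
It also fails if it takes over 45 s, if anything falls off the work surface, if the arm or the gripper's body presses on something with over 40 N, if the wrist force passes 120 N, or if a joint passes its speed limit or range.

### The arm

A 6-joint arm with a two-finger parallel gripper is mounted at the origin on a cart in front of the work surface, level with it; the furniture and walls round the work are solid. World frame = base frame: x ahead of the robot, y to its left, z up, the work surface at z = 0. Lengths are in mm, angles in rad, forces in N, time in s.
With the tool pointing down it reaches from about 350 to 975 mm from the base axis. Payload 7.1 kg.
Tool frame: the origin (TCP) lies at the very end of the fingers, on their centre line; the grasp point (between the pads) lies 19 mm behind it; z points along the fingers, y is the line along which they close (so a half turn about z gives the same grasp; the last joint's range is limited). The gripper opens to 88 mm and grips with 3 to 60 N. Pads are 20 mm wide; open, the fingers measure 115 mm over their backs; the gripper's body (75 mm by 178 mm) begins 61 mm behind the grasp point.
Start: joints at [-1.266, 0.423, 1.63, -0, 1.089, -0.019], TCP at [198.874, -592.498, 222.675] pointing down, gripper open.
Joint ranges: [-3, 3], [-0.9, 2.11], [0.09, 2.58], [-1.31, 4.45], [0.11, 2.69], [-2.54, 2.54]. Speed limits (rad/s): [2.39, 2.39, 3.01, 3.14, 3.14, 3.14].

### API

Orientations are given as a rotation vector (axis times angle).
In Python, from workcell import * gives the robot as it stands.
- The arm moves only by the tool step_arm, never from a script. Its argument "deltas" is a list of rows, each a list of 3 entries, a list of its own where there are three numbers: the shift along the tool's x, y, z in units of 300 mm (1.0 is 300 mm), then the turn, a rotation vector about the tool's x, y, z in units of 1.5 rad (1.0 is 1.5 rad), then the gripper command: -1 is shut, 1 is fully open, values between are in proportion. In form: [[[dx, dy, dz], [rx, ry, rz], gripper], ...]. A call has 1 to 20 rows; each row is the pose to reach, as a shift and turn from the pose commanded when the call began, along the tool's axes at that moment; what a row does not reach only later rows make up. A row lasts 1/12 s, in which the tool goes at most 41.7 mm and 7.16 degrees, less where a joint would pass 70% of its speed; a pose out of reach is approached as far as the arm can. A call with a number of a shift or a turn outside -1 to 1 is refused whole. A call with a gripper value outside its range is refused whole. The fingers move at their own pace and stop on an object; the grip force is fixed at half the most. Time passes only in rows, so rows that repeat a pose let the fingers close. It gives the time, the measured TCP pose, the force, the opening and the grip force at its end, in the units of the state.
- get_obs(): the state, without advancing time (a new reading comes with each control period).
- get_image(name): name is "scene" or "top" or "wrist"; returns a dict with "pixels" (420x560x3 uint8, red, green, blue), "fx", "fy", "cx", "cy" (pixels), "T" (4x4, takes a point from camera to world coordinates). Camera axes: x right, y down, z forward; pixel columns grow to the right and rows downward; lengths in mm; the calibration is good to about 2 mm. A picture is of the moment at which its call begins. There is no depth.
- close_job(): hands the job in; it is judged then, once.
The state is a dict: "t": time; "qpos": joint angles; "qvel": joint speeds; "joint_torque": joint torques, N m; "ee_pos": TCP position; "orientation": TCP orientation; "ft_force": force on the tool from outside, world axes, zero at the start; "moment": the same for the moment, N m; "width": finger opening in mm; "grasp_force": force on a finger pad.
Only numpy, scipy, OpenCV 4.12 (cv2) and the standard library are available. Lean on these libraries where they do the work, as an engineer would, in place of code of your own. Each camera call takes 0.05 s, during which the arm holds its last target. There are 200 camera calls.

## Working session

There is one attempt and no reset: what is moved stays moved. The work goes in short steps, Python scripts to look and compute and a tool call to move; the robot and the scene stay as the last step left them, time stands still between calls to the robot, and variables do not carry over. Pictures are saved under pics/ and viewed, at most 10 in all, crops included, and the job is handed in when it is done.

Besides the shell and the picture viewer there is one more tool, called after "Call:" as name(argument=value, ...), one argument or row to a line, values as JSON. step_arm: Moves the arm, as the interface text tells. Its arguments: {"type":"object","properties":{"deltas":{"type":"array","items":{"type":"array"}}},"required":["deltas"]}

```bash
mkdir -p pics; ls; python3 - <<'E'
from workcell import *
import cv2,numpy as np
o=get_obs();print({k:np.round(o[k],3) for k in o})
for n in("top","scene"):
    i=get_image(n);cv2.imwrite(f"pics/{n}0.png",i["pixels"][...,::-1]);print(n,i["fx"],i["fy"],i["cx"],i["cy"],np.round(i["T"],3).tolist())
    np.save(n+"0.npy",i,allow_pickle=True)
E
```

```text
pics
{'t': np.float64(0.0), 'qpos': array([-1.266,  0.424,  1.631,  0.   ,  1.089, -0.019]), 'qvel': array([ 0.001, -0.001, -0.001,  0.   ,  0.002, -0.001]), 'joint_torque': array([ 3.0000e-03, -5.4462e+01, -2.7366e+01,  6.5000e-02,  2.3000e-02,
       -0.0000e+00]), 'ee_pos': array([ 198.718, -591.981,  221.892]), 'orientation': array([-3.099, -0.506,  0.   ]), 'ft_force': array([ 0.323, -0.239,  0.216]), 'moment': array([-0.003, -0.011, -0.012]), 'grasp_force': np.float64(0.0), 'width': np.float64(87.99)}
top 382.8042810713035 382.8042810713035 276.2772428244561 206.9082137461349 [[-0.027, -0.999, 0.034, 539.519], [-0.999, 0.026, -0.034, 143.078], [0.033, -0.035, -0.999, 923.81], [0.0, 0.0, 0.0, 1.0]]
scene 473.78108328303426 473.78108328303426 281.99344943611715 206.26494399776666 [[-0.472, -0.639, 0.607, -24.312], [-0.881, 0.333, -0.335, 459.86], [0.013, -0.693, -0.721, 784.566], [0.0, 0.0, 0.0, 1.0]]
```

View pics/top0.png

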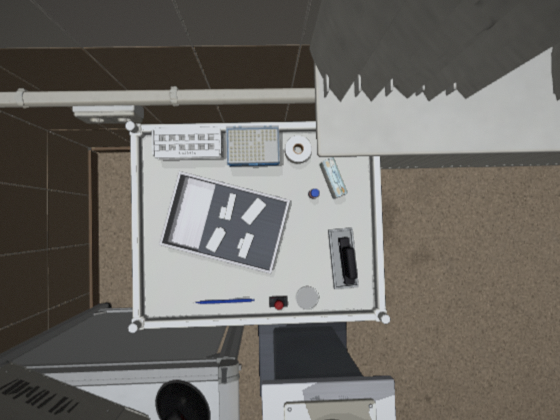

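View pics/scene0.png

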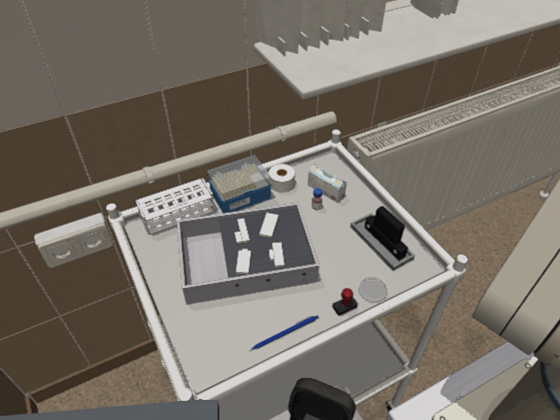

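The top view shows image-up = +x and image-left = +y. The station corners are near (182,174), (291,201), (272,271), (163,241), with the trough on the left. The rest tray with the scraper is near (343,257). In the scene view the scraper stands in its tray near (390,235). A shelf overhangs at the top right.

```bash
cat > h.py <<'E'
import cv2,numpy as np
def ray(i,uv,z):
    uv=np.atleast_2d(np.asarray(uv,float));T=i["T"]
    d=np.c_[(uv[:,0]-i["cx"])/i["fx"],(uv[:,1]-i["cy"])/i["fy"],np.ones(len(uv))]@T[:3,:3].T
    return T[:3,3]+d*((z-T[2,3])/d[:,2])[:,None]
def proj(i,P):
    P=np.atleast_2d(np.asarray(P,float));T=i["T"];c=(P-T[:3,3])@T[:3,:3]
    return np.c_[i["fx"]*c[:,0]/c[:,2]+i["cx"],i["fy"]*c[:,1]/c[:,2]+i["cy"]]
def load(n): return np.load(n,allow_pickle=True).item()
E
python3 - <<'E'
from h import *
i=load("top0.npy");p=i["pixels"]
a=cv2.resize(p[160:285,150:300],None,fx=4,fy=4,interpolation=cv2.INTER_CUBIC)
b=cv2.resize(p[215:300,315:370],None,fx=4,fy=4,interpolation=cv2.INTER_CUBIC)
c=np.zeros((500,820,3),np.uint8);c[:500,:600]=a;c[:340,600:820]=b
cv2.imwrite("pics/crop0.png",c[:, :800,::-1])
h=cv2.cvtColor(p,cv2.COLOR_RGB2HSV)
# dark plate region, filled
g=p.max(2).astype(int)
m=np.zeros_like(p[...,0]);m[165:280,155:300]=(g[165:280,155:300]<110)*255
cs,_=cv2.findContours(m,cv2.RETR_EXTERNAL,cv2.CHAIN_APPROX_NONE)
for k in sorted(cs,key=cv2.contourArea)[-3:]:
    W=ray(i,k[:,0],45)[:,:2];print("plate",cv2.contourArea(k),cv2.minAreaRect(W.astype(np.float32)))
m=np.zeros_like(m);m[215:300,320:365]=(g[215:300,320:365]<175)*255
cs,_=cv2.findContours(m,cv2.RETR_EXTERNAL,cv2.CHAIN_APPROX_NONE)
for k in sorted(cs,key=cv2.contourArea)[-2:]:
    W=ray(i,k[:,0],14)[:,:2];print("rest",cv2.contourArea(k),cv2.minAreaRect(W.astype(np.float32)))
m=np.zeros_like(m);m[215:300,320:365]=(g[215:300,320:365]<50)*255
cs,_=cv2.findContours(m,cv2.RETR_EXTERNAL,cv2.CHAIN_APPROX_NONE)
for k in sorted(cs,key=cv2.contourArea)[-2:]:
    print("blk",cv2.contourArea(k),cv2.minAreaRect(k))
E
```

```text
plate 0.0 ((642.971923828125, 307.39971923828125), (2.2718162536621094, 0.0), -91.32392883300781)
plate 35.5 ((666.1765747070312, 161.60060119628906), (110.38152313232422, 2.3150291442871094), 88.73593139648438)
plate 5342.5 ((538.3178100585938, 232.95852661132812), (249.69618225097656, 160.583984375), 73.87993621826172)
rest 1479.5 ((445.0816955566406, -43.53579330444336), (145.39495849609375, 61.96992111206055), 3.9414522647857666)
blk 517.0 ((347.5182800292969, 260.13385009765625), (46.79420852661133, 13.601395606994629), 82.23483276367188)
```

View pics/crop0.png

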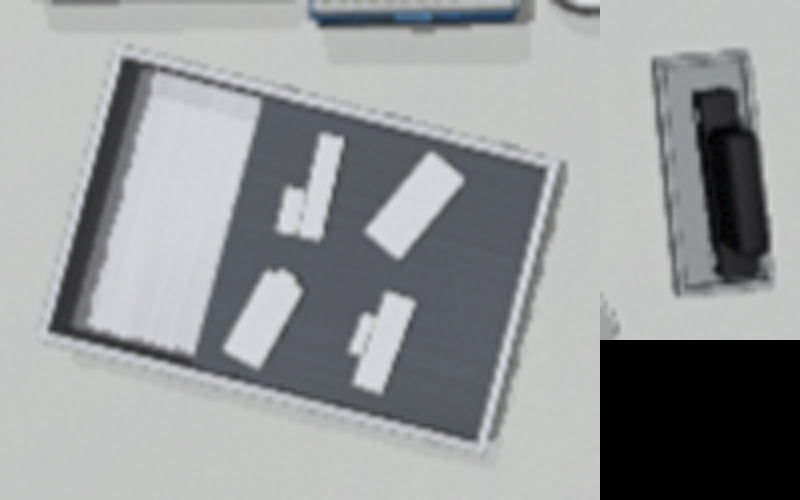

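The crop shows the station's outer wall corners at about (118,47), (567,162), (488,450) and (42,338). The four white chips lie on the dark plate. The tray corners are near (652,57), (748,50), (775,287) and (678,296), and the scraper sits towards the tray's −y side.

```bash
python3 - <<'E'
from h import *
i=load("top0.npy")
def un(c,ox,oy): return (np.array(c,float)+.5)/4-.5+[ox,oy]
def rep(n,W,L=None):
    W=W[:,:2]; c=W.mean(0); e=[np.linalg.norm(W[k]-W[(k+1)%4]) for k in range(4)]
    l=(W[1]+W[2]-W[0]-W[3])/2; s=(W[3]+W[2]-W[0]-W[1])/2
    print(n,c.round(1),"edges",np.round(e,1),"long ang",np.degrees(np.arctan2(l[1],l[0])).round(2),"short",np.degrees(np.arctan2(s[1],s[0])).round(2))
rep("station",ray(i,un([(118,47),(567,162),(488,450),(42,338)],150,160),57))
rep("rest",ray(i,un([(52,57),(148,50),(175,287),(78,296)],315,215),14))
rep("handle top",ray(i,un([(113,130),(150,126),(167,250),(130,254)],315,215),85))
print("block corners",ray(i,un([(93,90),(135,87),(160,275),(119,279)],315,215),35)[:,:2].round(1))
p=i["pixels"];g=p.min(2);m=np.zeros_like(g);m[165:280,200:300]=(g[165:280,200:300]>170)*255
cs,_=cv2.findContours(m,cv2.RETR_EXTERNAL,cv2.CHAIN_APPROX_NONE)
for k in cs:
    if 100<cv2.contourArea(k)<600: print("chip",np.array(cv2.minAreaRect(ray(i,k[:,0],53)[:,:2].astype(np.float32)),dtype=object))
E
```

```text
station [538.3 228.1] edges [261.6 168.5 257.4 168.5] long ang -105.81 short 163.76
rest [445.5 -43.7] edges [ 57.8 141.6  58.3 142.4] long ang -87.04 short -175.47
handle top [442.7 -43.6] edges [20.6 68.4 20.6 68.4] long ang -85.65 short -174.03
block corners [[495.7 -29.1]
 [496.7 -53.8]
 [387.4 -64.7]
 [385.8 -40.7]]
chip [(486.0193786621094, 189.08140563964844)
 (24.696380615234375, 54.10211944580078) 68.32315826416016]
chip [(501.0145568847656, 252.19725036621094)
 (22.803377151489258, 53.61029052734375) 59.649112701416016]
chip [(561.7072143554688, 165.8214874267578)
 (24.60862922668457, 58.129539489746094) 49.34775924682617]
chip [(575.0144653320312, 224.56753540039062)
 (25.068063735961914, 58.310550689697266) 75.73298645019531]
chip [(565.3929443359375, 270.23187255859375)
 (31.58319854736328, 133.48179626464844) 88.85601806640625]
```

```bash
cat >> h.py <<'E'
def ax(h): # tool axes, columns, tool down, heading of tool x in deg
    c,s=np.cos(np.radians(h)),np.sin(np.radians(h)); return np.array([[c,s,0],[s,-c,0],[0,0,-1.]])
def delta(p0,h0,p1,h1): # units of the move call
    return (ax(h0).T@(np.subtract(p1,p0))/300).round(4),"rz",round(np.radians(h0-h1)/1.5,4)
def after(p0,h0,d,rz): # commanded pose after a call
    return (np.array(p0)+ax(h0)@np.array(d)*300).round(2),round(h0-np.degrees(rz*1.5),2)
E
python3 - <<'E'
from h import *
print(delta((198.874,-592.498,222.675),np.degrees(2*np.arctan2(.506,3.099)),(442,-45,230),6), np.degrees(2*np.arctan2(.506,3.099)))
E
```

```text
(array([ 1.3488, -1.4724, -0.0244]), 'rz', np.float64(0.146)) 18.546673628731032
```

Call:
step_arm(
  deltas=[
    [[0.67, -0.74, -0.02], [0, 0, 0.146], 1],
    [[0.67, -0.74, -0.02], [0, 0, 0.146], 1],
    [[0.67, -0.74, -0.02], [0, 0, 0.146], 1],
    [[0.67, -0.74, -0.02], [0, 0, 0.146], 1],
    [[0.67, -0.74, -0.02], [0, 0, 0.146], 1],
    [[0.67, -0.74, -0.02], [0, 0, 0.146], 1],
    [[0.67, -0.74, -0.02], [0, 0, 0.146], 1],
    [[0.67, -0.74, -0.02], [0, 0, 0.146], 1],
  ],
)

```text
t: 0.77
ee_pos: [319.3, -313.2, 228.3]
orientation: [-3.134, -0.169, 0.001]
ft_force: [-0.5, 0.3, -0.6]
width: 87.6
grasp_force: 0.0
```

```bash
python3 - <<'E'
from h import *
from workcell import *
p,h=after((198.874,-592.498,222.675),18.547,(.67,-.74,-.02),.146)
print(p,h,delta(p,h,(442,-45,230),6)); o=get_obs();print(o["ee_pos"],o["orientation"],o["qpos"])
E
```

```text
[ 318.82 -318.09  228.68] 6.0 (array([ 0.5035, -0.8624, -0.0044]), 'rz', np.float64(0.0))
[ 319.31097868 -313.15208402  228.30474163] [-3.13444004e+00 -1.68858273e-01  1.13074584e-03] [-8.03076590e-01  1.51827846e-01  2.00037931e+00  1.38911232e-03
  9.91828356e-01  6.59318478e-01]
```

Call:
step_arm(
  deltas=[
    [[0.5, -0.86, 0], [0, 0, 0], 1],
    [[0.5, -0.86, 0], [0, 0, 0], 1],
    [[0.5, -0.86, 0], [0, 0, 0], 1],
    [[0.5, -0.86, 0], [0, 0, 0], 1],
    [[0.5, -0.86, 0], [0, 0, 0], 1],
    [[0.5, -0.86, 0], [0, 0, 0], 1],
    [[0.5, -0.86, 0], [0, 0, 0], 1],
    [[0.5, -0.86, 0], [0, 0, 0], 1],
    [[0.5, -0.86, 0], [0, 0, 0], 1],
    [[0.5, -0.86, 0], [0, 0, 0], 1],
  ],
)

```text
t: 1.6
ee_pos: [440.7, -46.0, 228.4]
orientation: [3.137, 0.167, -0.001]
ft_force: [0.1, -0.8, -0.1]
width: 87.7
grasp_force: 0.0
```

```bash
python3 - <<'E'
from h import *
from workcell import *
p,h=after((318.82,-318.09,228.68),6,(.5,-.86,0),0)
o=get_obs();print(p,h,o["ee_pos"],o["orientation"],o["qpos"],o["ft_force"])
i=get_image("wrist");np.save("w1.npy",i,allow_pickle=True);cv2.imwrite("pics/w1.png",i["pixels"][...,::-1]);print(i["T"].round(3).tolist(),i["fx"])
print(proj(i,[(445.5,-43.7,14),(442,-45,85)]))
E
```

```text
[441.03 -45.82 228.68] 6.0 [440.7402659  -45.98548954 228.38381083] [ 3.13684390e+00  1.67015107e-01 -1.42686078e-03] [-1.30492399e-01  1.44456552e-01  2.00922016e+00 -5.58070787e-04
  9.88753404e-01  1.33422528e+00] [ 0.09455776 -0.79253436 -0.09583041]
[[0.105, -0.962, -0.251, 509.549], [-0.994, -0.101, -0.027, -38.292], [0.0, 0.252, -0.968, 390.696], [0.0, 0.0, 0.0, 1.0]] 318.6024944783948
[[279.97778815 177.60146132]
 [280.67806571 193.44631484]]
```

View pics/w1.png

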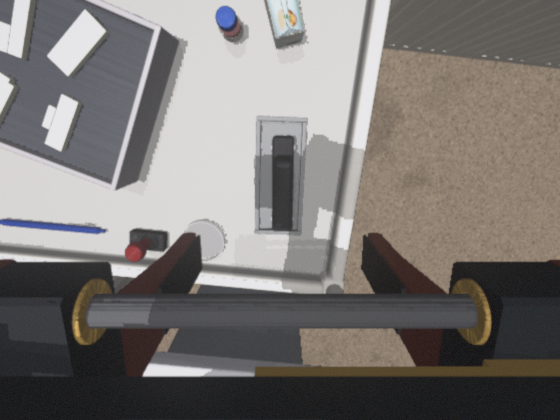

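The wrist view shows the tray at columns 257–307, rows 117–234, and the scraper inside it at columns 272–295, rows 135–232. It stands upright and is nearly aligned with the tool.

```bash
python3 - <<'E'
from h import *
i=load("w1.npy");g=i["pixels"].max(2);m=np.zeros_like(g);m[110:240,255:310]=(g[110:240,255:310]<48)*255
for r in range(124,240,4):
    c=np.where(m[r])[0]
    if len(c): print(r,c.min(),c.max(),ray(i,[(c.min(),r),(c.max()+1,r)],35 if r<152 else 85)[:,:2].round(1).tolist(), g[r,260:306:3].tolist() if r in(144,200,228) else "")
print(g[125:240:2,283].tolist())
E
```

```text
[185, 185, 183, 183, 182, 130, 64, 81, 82, 79, 80, 80, 82, 78, 78, 60, 50, 53, 60, 65, 74, 67, 60, 59, 62, 62, 59, 57, 63, 59, 60, 57, 57, 56, 62, 61, 58, 59, 57, 61, 59, 60, 57, 58, 59, 59, 58, 58, 58, 61, 56, 57, 68, 138, 172, 216, 217, 217]
```

```bash
python3 - <<'E'
from h import *
i=load("w1.npy");g=i["pixels"].max(2);m=np.zeros_like(g);m[110:240,255:310]=(g[110:240,255:310]<100)*255
n,l,s,_=cv2.connectedComponentsWithStats(m);k=l[180,283];print(s[k]);m=(l==k)
for r in range(132,236,6):
    c=np.where(m[r])[0]
    if len(c): print(r,c.min(),c.max(),ray(i,[(c.min()-.5,r),(c.max()+.5,r)],35 if r<152 else 85)[:,:2].round(1).tolist())
print("rows 136 end z35, 164 handle z85, 229.5 handle/ block front",ray(i,[(283,135.5)],35),ray(i,[(283,155),(283,164)],85),ray(i,[(283,230)],85),ray(i,[(283,230)],35))
cv2.imwrite("pics/w1c.png",cv2.resize(i["pixels"][105:245,230:330,::-1],None,fx=4,fy=4,interpolation=cv2.INTER_CUBIC))
print(proj(i,[(477,-40,85),(477,-40,35),(496,-40,35),(407,-48,85),(387,-48,35),(387,-48,5)]).round(1))
E
```

```text
[ 260  136   38   96 2056]
138 273 293 [[491.8, -30.7], [494.2, -53.6]]
144 273 293 [[485.3, -31.3], [487.7, -54.3]]
150 272 293 [[478.7, -30.9], [481.3, -55.0]]
156 272 293 [[477.4, -32.5], [479.6, -53.3]]
162 272 293 [[471.7, -33.0], [474.0, -54.0]]
168 272 293 [[466.0, -33.6], [468.2, -54.7]]
174 272 293 [[460.2, -34.2], [462.4, -55.3]]
180 272 293 [[454.4, -34.7], [456.6, -56.0]]
186 272 293 [[448.5, -35.3], [450.7, -56.7]]
192 272 293 [[442.5, -35.9], [444.8, -57.4]]
198 272 293 [[436.5, -36.5], [438.8, -58.1]]
204 272 292 [[430.4, -37.1], [432.6, -57.8]]
210 272 292 [[424.3, -37.7], [426.5, -58.5]]
216 272 292 [[418.1, -38.3], [420.3, -59.2]]
222 272 292 [[411.8, -38.9], [414.0, -59.9]]
228 271 297 [[405.4, -38.5], [408.2, -65.6]]
rows 136 end z35, 164 handle z85, 229.5 handle/ block front [[495.61452987 -41.85045644  35.        ]] [[479.51499997 -43.28154663  85.        ]
 [470.99237407 -44.19300809  85.        ]] [[404.57842687 -51.29571965  85.        ]] [[387.40929298 -53.42258277  35.        ]]
[[279.3 157.3]
 [279.5 152.4]
 [281.4 135. ]
 [280.  227.4]
 [278.4 229.9]
 [278.6 222.1]]
```

View pics/w1c.png

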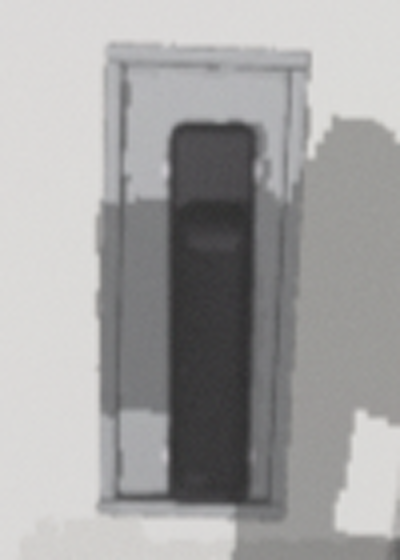

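The block's ends at x≈387 and 496 and its centre line at y≈−47 agree with the sizes given, at a heading of about 6°. Next I descend onto the handle and grip it.

Call:
step_arm(
  deltas=[
    [[0.001, 0.004, 0.13], [0, 0, 0], 1],
    [[0.001, 0.004, 0.26], [0, 0, 0], 1],
    [[0.001, 0.004, 0.39], [0, 0, 0], 1],
    [[0.001, 0.004, 0.5], [0, 0, 0], 1],
    [[0.001, 0.004, 0.57], [0, 0, 0], 1],
    [[0.001, 0.004, 0.605], [0, 0, 0], 1],
    [[0.001, 0.004, 0.605], [0, 0, 0], 1],
    [[0.001, 0.004, 0.605], [0, 0, 0], -1],
    [[0.001, 0.004, 0.605], [0, 0, 0], -1],
    [[0.001, 0.004, 0.605], [0, 0, 0], -1],
    [[0.001, 0.004, 0.605], [0, 0, 0], -1],
    [[0.001, 0.004, 0.605], [0, 0, 0], -1],
    [[0.001, 0.004, 0.605], [0, 0, 0], -1],
    [[0.001, 0.004, 0.605], [0, 0, 0], -1],
    [[0.001, 0.004, 0.605], [0, 0, 0], -1],
  ],
)

```text
t: 2.9
ee_pos: [441.5, -46.9, 47.4]
orientation: [3.137, 0.165, 0.001]
ft_force: [-1.1, -0.9, 1.1]
width: 38.4
grasp_force: 0.0
```

Call:
step_arm(
  deltas=[
    [[0, 0, 0], [0, 0, 0], -1],
    [[0, 0, 0], [0, 0, 0], -1],
    [[0, 0, 0], [0, 0, 0], -1],
    [[0, 0, 0], [0, 0, 0], -1],
    [[0, 0, 0], [0, 0, 0], -1],
    [[0, 0, 0], [0, 0, 0], -1],
  ],
)

```text
t: 3.4
ee_pos: [441.4, -46.9, 47.1]
orientation: [-3.137, -0.164, 0.0]
ft_force: [-0.3, 0.7, -0.5]
width: 20.1
grasp_force: 30.0
```

```bash
python3 - <<'E'
from h import *
from workcell import *
p,h=after((441.03,-45.82,228.68),6,(.001,.004,.605),0)
o=get_obs();print(p,h,o["ee_pos"],o["width"],o["grasp_force"],o["ft_force"])
# station frame
S=np.array([538.3,228.1]);yaw=-16
c,s=np.cos(np.radians(yaw)),np.sin(np.radians(yaw));R=np.array([[c,-s],[s,c]])
for q in [(486,189.1),(501,252.2),(561.7,165.8),(575,224.6)]: print("chip st",(R.T@(np.array(q)-S)).round(1))
for xy in [(-22,-107),(-22,80),(22,-107),(22,80)]: print(xy,(S+R@xy).round(1))
i=load("top0.npy")
def un(c,ox,oy): return (np.array(c,float)+.5)/4-.5+[ox,oy]
# inner wall-top corners & plate open edge from the crop
W=ray(i,un([(262,97),(195,357)],150,160),45)[:,:2];print("open edge in st",(W-S)@R)
W=ray(i,un([(122,56),(550,168),(478,440),(52,330)],150,160),57)[:,:2];print("inner",((W-S)@R).round(1))
m=load("scene0.npy");P=[(x,y) for x,y in((-86,-130),(86,-130),(86,130),(-86,130))]
print("scene proj outer corners",proj(m,[(*(S+R@q),57) for q in P]).round(1), proj(i,[(*(S+R@q),57) for q in P]).round(1))
E
```

```text
[441.45 -46.98  47.18] 6.0 [441.37983517 -46.92501308  47.12701849] 20.132203268724755 29.968698620796204 [-0.25200681  0.73062457 -0.47068447]
chip st [-39.5 -51.9]
chip st [-42.5  12.9]
chip st [ 39.7 -53.4]
chip st [36.2  6.8]
(-22, -107) [487.7 131.3]
(-22, 80) [539.2 311.1]
(22, -107) [530.  119.2]
(22, 80) [581.5 298.9]
open edge in st [[ 77.68183861  46.81398352]
 [-75.22595857  45.6868615 ]]
inner [[  79.5  127. ]
 [  79.  -122.6]
 [ -79.7 -121.5]
 [ -79.   124.8]]
scene proj outer corners [[321.  263.5]
 [299.7 200.7]
 [177.7 218.5]
 [183.6 286.7]] [[272.1 273.3]
 [291.  199.5]
 [179.6 170.5]
 [159.6 244.6]]
```

Gripped: opening 20.1 mm, 30 N, with the sole 42.1 mm below the TCP. Next I work out the lift and the approach to the free strip.

```bash
cat >> h.py <<'E'
S=np.array([538.6,229.3]);_c,_s=np.cos(np.radians(-16)),np.sin(np.radians(-16));RS=np.array([[_c,-_s],[_s,_c]])
def st(x,y,z): return (*(S+RS@[x,y]),z)
E
python3 - <<'E'
from h import *
p=(441.45,-46.98,47.18)
print(st(-1,-105,180),delta(p,6,st(-1,-105,180),-16))
E
```

```text
(np.float64(508.6968159432768), np.float64(128.64315928229354), 180) (array([ 0.2841, -0.5588, -0.4427]), 'rz', np.float64(0.256))
```

Call:
step_arm(
  deltas=[
    [[0, 0, -0.06], [0, 0, 0], -1],
    [[0, 0, -0.15], [0, 0, 0], -1],
    [[0, 0, -0.25], [0, 0, 0], -1],
    [[0, 0, -0.36], [0, 0, 0], -1],
    [[0, 0, -0.443], [0, 0, 0], -1],
    [[0.03, -0.06, -0.443], [0, 0, 0.03], -1],
    [[0.08, -0.16, -0.443], [0, 0, 0.08], -1],
    [[0.14, -0.27, -0.443], [0, 0, 0.13], -1],
    [[0.19, -0.38, -0.443], [0, 0, 0.18], -1],
    [[0.24, -0.48, -0.443], [0, 0, 0.22], -1],
    [[0.27, -0.53, -0.443], [0, 0, 0.245], -1],
    [[0.284, -0.559, -0.443], [0, 0, 0.256], -1],
    [[0.284, -0.559, -0.443], [0, 0, 0.256], -1],
    [[0.284, -0.559, -0.443], [0, 0, 0.256], -1],
    [[0.284, -0.559, -0.443], [0, 0, 0.256], -1],
  ],
)

```text
t: 4.65
ee_pos: [507.9, 128.1, 179.7]
orientation: [3.111, -0.436, -0.002]
ft_force: [-0.1, 0.5, -0.6]
width: 20.3
grasp_force: 30.0
```

```bash
python3 - <<'E'
from h import *
from workcell import *
p,h=after((441.45,-46.98,47.18),6,(.284,-.559,-.443),.256)
o=get_obs();print(p,h,o["ee_pos"],o["orientation"],o["width"],o["grasp_force"],o["ft_force"])
i=get_image("top");np.save("top1.npy",i,allow_pickle=True)
j=get_image("wrist");np.save("w2.npy",j,allow_pickle=True)
c=np.zeros((420,800,3),np.uint8);c[:,:560]=j["pixels"];c[:120*2,560:800]=cv2.resize(i["pixels"][165:285,190:310],None,fx=2,fy=2)
cv2.imwrite("pics/w2.png",c[...,::-1])
for q in [(-86,-130),(86,-130),(-80,44),(80,44)]: print(q,proj(j,st(*q,57 if q[1]<0 else 45)).round(1))
print(delta(p,h,st(-1,-105,88.7),-16))
E
```

```text
[508.65 128.71 180.08] -16.0 [507.89021489 128.05703418 179.73183293] [ 3.11053164e+00 -4.36432261e-01 -1.63677686e-03] 20.252225280772606 29.96759533882141 [-0.12683478  0.53062325 -0.60183704]
(-86, -130) [[306.2 282.7]]
(86, -130) [[309.9  99.7]]
(-80, 44) [[134.7 272. ]]
(80, 44) [[113.7 108. ]]
(array([2.000e-04, 2.000e-04, 3.046e-01]), 'rz', np.float64(0.0))
```

View pics/w2.png

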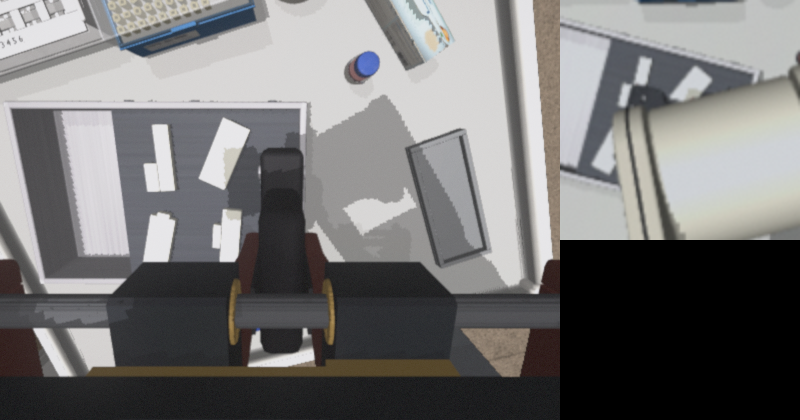

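The wrist view shows the scraper held upright at columns 260–305, above the free strip. The station's far −y corner is at (308,103), where my estimate predicts (310,100). The open edge at column 113 agrees with the prediction.

Call:
step_arm(
  deltas=[
    [[0, 0, 0.06], [0, 0, 0], -1],
    [[0, 0, 0.13], [0, 0, 0], -1],
    [[0, 0, 0.19], [0, 0, 0], -1],
    [[0, 0, 0.24], [0, 0, 0], -1],
    [[0, 0, 0.275], [0, 0, 0], -1],
    [[0, 0, 0.295], [0, 0, 0], -1],
    [[0, 0, 0.304], [0, 0, 0], -1],
    [[0, 0, 0.304], [0, 0, 0], -1],
    [[0, 0, 0.304], [0, 0, 0], -1],
  ],
)

```text
t: 5.5
ee_pos: [509.0, 128.7, 89.4]
orientation: [-3.111, 0.437, -0.001]
ft_force: [-0.4, 0.6, -2.2]
width: 19.9
grasp_force: 30.0
```

Call:
step_arm(
  deltas=[
    [[0, -0.015, 0.002], [0, 0, 0], -1],
    [[0, -0.045, 0.002], [0, 0, 0], -1],
    [[0, -0.075, 0.002], [0, 0, 0], -1],
    [[0, -0.105, 0.002], [0, 0, 0], -1],
    [[0, -0.135, 0.002], [0, 0, 0], -1],
    [[0, -0.165, 0.002], [0, 0, 0], -1],
    [[0, -0.195, 0.002], [0, 0, 0], -1],
    [[0, -0.225, 0.002], [0, 0, 0], -1],
    [[0, -0.255, 0.002], [0, 0, 0], -1],
    [[0, -0.285, 0.002], [0, 0, 0], -1],
    [[0, -0.315, 0.002], [0, 0, 0], -1],
    [[0, -0.345, 0.002], [0, 0, 0], -1],
    [[0, -0.375, 0.002], [0, 0, 0], -1],
    [[0, -0.405, 0.002], [0, 0, 0], -1],
    [[0, -0.435, 0.002], [0, 0, 0], -1],
    [[0, -0.465, 0.002], [0, 0, 0], -1],
    [[0, -0.495, 0.002], [0, 0, 0], -1],
    [[0, -0.525, 0.002], [0, 0, 0], -1],
    [[0, -0.555, 0.002], [0, 0, 0], -1],
    [[0, -0.555, 0.002], [0, 0, 0], -1],
  ],
)

```text
t: 7.17
ee_pos: [555.3, 290.6, 88.4]
orientation: [-3.11, 0.436, -0.002]
ft_force: [0.3, 0.5, -0.2]
width: 19.9
grasp_force: 30.0
```

```bash
python3 - <<'E'
from h import *
from workcell import *
p,h=after((508.65,128.71,180.08),-16,(0,-.555,.306),0)
o=get_obs();print(p,h,o["ee_pos"],o["orientation"],o["width"],o["qpos"],o["ft_force"])
j=get_image("wrist");np.save("w3.npy",j,allow_pickle=True);i=get_image("scene")
c=np.zeros((420,800,3),np.uint8);c[:,:560]=j["pixels"];c[:240,560:]=cv2.resize(i["pixels"][190:310,170:290+0],None,fx=2,fy=2)
cv2.imwrite("pics/w3.png",c[...,::-1])
E
```

```text
[554.54 288.76  88.28] -16.0 [555.25921918 290.60044696  88.44648148] [-3.11019313e+00  4.35629408e-01 -1.68379319e-03] 19.867786370741996 [4.63048212e-01 5.95324102e-01 1.70360731e+00 3.33806857e-04
 8.41189036e-01 2.31194173e+00] [ 0.27075009  0.53548357 -0.17461844]
```

View pics/w3.png

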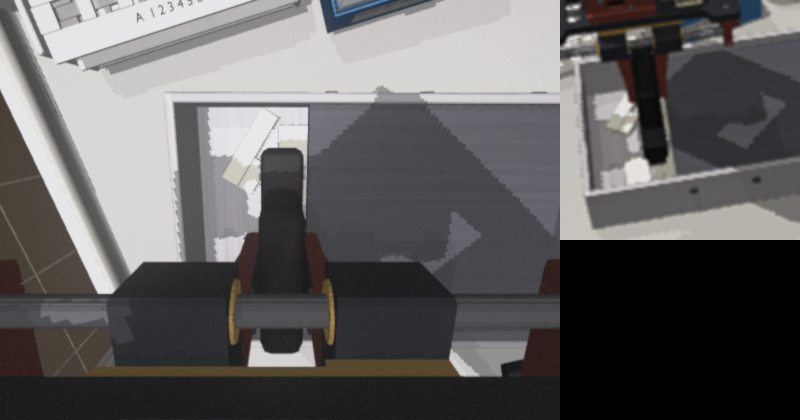

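The plate looks clear. The chips are in the trough, one near (250,150) and others around (220,250). The low-x strip is hidden by the gripper, so I lift, move back towards the tray and check again.

Call:
step_arm(
  deltas=[
    [[0, 0, -0.05], [0, 0, 0], -1],
    [[0, 0, -0.14], [0, 0, 0], -1],
    [[0, 0, -0.24], [0, 0, 0], -1],
    [[0, 0, -0.305], [0, 0, 0], -1],
    [[0, 0.04, -0.305], [0, 0, 0], -1],
    [[0, 0.13, -0.305], [0, 0, 0], -1],
    [[0, 0.25, -0.305], [0, 0, 0], -1],
    [[0, 0.37, -0.305], [0, 0, 0], -1],
    [[0, 0.48, -0.305], [0, 0, 0], -1],
    [[0, 0.56, -0.305], [0, 0, 0], -1],
  ],
)

```text
t: 8.1
ee_pos: [505.3, 124.0, 178.3]
orientation: [3.109, -0.438, -0.005]
ft_force: [0.5, 0.4, -1.7]
width: 19.8
grasp_force: 30.0
```

```bash
python3 - <<'E'
from h import *
from workcell import *
p,h=after((554.54,288.76,88.28),-16,(0,.56,-.305),0)
o=get_obs();print(p,h,o["ee_pos"],o["width"],o["grasp_force"])
print(delta(p,h,(443.5,-45.5,179.5),5))
E
```

```text
[508.23 127.27 179.78] -16.0 [505.32748962 124.01407169 178.26491163] 19.809140458465052 29.96828466653824
(array([-0.0487,  0.6131,  0.0009]), 'rz', np.float64(-0.2443))
```

Call:
step_arm(
  deltas=[
    [[0, 0.03, 0], [0, 0, -0.02], -1],
    [[-0.01, 0.12, 0], [0, 0, -0.06], -1],
    [[-0.02, 0.24, 0], [0, 0, -0.11], -1],
    [[-0.03, 0.36, 0], [0, 0, -0.16], -1],
    [[-0.04, 0.48, 0], [0, 0, -0.2], -1],
    [[-0.048, 0.57, 0], [0, 0, -0.23], -1],
    [[-0.049, 0.613, 0], [0, 0, -0.244], -1],
    [[-0.049, 0.613, 0], [0, 0, -0.244], -1],
    [[-0.049, 0.613, 0], [0, 0, -0.244], -1],
  ],
)

```text
t: 8.85
ee_pos: [442.1, -46.2, 179.1]
orientation: [-3.139, -0.131, 0.002]
ft_force: [0.2, 0.1, -0.3]
width: 19.9
grasp_force: 30.0
```

```bash
python3 - <<'E'
from h import *
from workcell import *
p,h=after((508.23,127.27,179.78),-16,(-.049,.613,0),-.244)
o=get_obs();print(p,h,o["ee_pos"],o["width"],o["grasp_force"])
print(delta(p,h,(443.5,-45.5,47.6),5))
j=get_image("wrist");i=get_image("top")
c=np.zeros((420,800,3),np.uint8);c[:,:400]=cv2.resize(j["pixels"],(400,300)) if 0 else 0
c[:300,:400]=cv2.resize(j["pixels"],(400,300));c[:375,400:]=cv2.resize(i["pixels"][160:285,160:293],(400,375))
cv2.imwrite("pics/w4.png",c[...,::-1])
E
```

```text
[443.41 -45.45 179.78] 4.97 [442.1433335  -46.15939158 179.05696244] 19.93510184056399 29.967743754386902
(array([3.000e-04, 2.000e-04, 4.406e-01]), 'rz', np.float64(-0.0003))
```

View pics/w4.png

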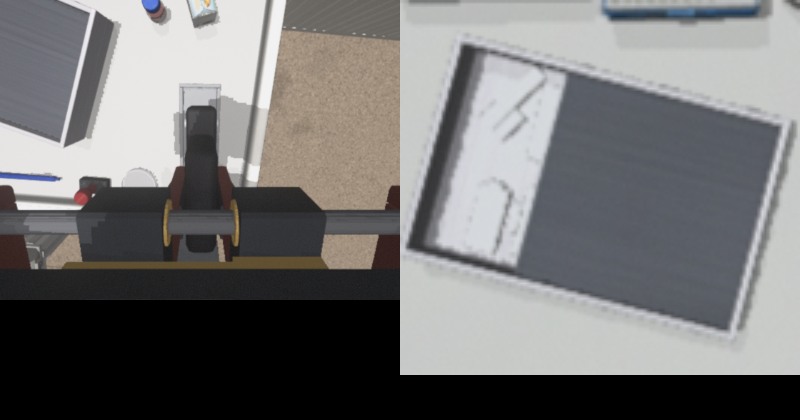

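The plate is fully clear and the chip outlines all lie inside the trough, with nothing lying outside the station. The scraper is over the tray, so I lower it and release.

Call:
step_arm(
  deltas=[
    [[0, 0, 0.05], [0, 0, 0], -1],
    [[0, 0, 0.13], [0, 0, 0], -1],
    [[0, 0, 0.22], [0, 0, 0], -1],
    [[0, 0, 0.3], [0, 0, 0], -1],
    [[0, 0, 0.36], [0, 0, 0], -1],
    [[0, 0, 0.4], [0, 0, 0], -1],
    [[0, 0, 0.425], [0, 0, 0], -1],
    [[0, 0, 0.438], [0, 0, 0], -1],
    [[0, 0, 0.441], [0, 0, 0], -1],
    [[0, 0, 0.441], [0, 0, 0], -1],
    [[0, 0, 0.441], [0, 0, 0], -1],
  ],
)

```text
t: 9.87
ee_pos: [443.9, -45.3, 48.0]
orientation: [3.138, 0.137, 0.002]
ft_force: [0.1, -0.1, -1.3]
width: 19.7
grasp_force: 30.0
```

Call:
step_arm(
  deltas=[
    [[0, 0, 0.001], [0, 0, 0], -1],
    [[0, 0, 0.001], [0, 0, 0], -1],
    [[0, 0, 0.001], [0, 0, 0], 0],
    [[0, 0, 0.001], [0, 0, 0], 0],
    [[0, 0, 0.001], [0, 0, 0], 0],
    [[0, 0, 0.001], [0, 0, 0], 0],
    [[0, 0, 0.001], [0, 0, 0], 0],
    [[0, 0, 0.001], [0, 0, 0], 1],
    [[0, 0, 0.001], [0, 0, 0], 1],
    [[0, 0, 0.001], [0, 0, 0], 1],
    [[0, 0, 0.001], [0, 0, 0], 1],
    [[0, 0, 0.001], [0, 0, 0], 1],
  ],
)

```text
t: 10.87
ee_pos: [443.4, -45.4, 47.2]
orientation: [-3.139, -0.136, 0.0]
ft_force: [-0.6, 0.4, -0.0]
width: 73.9
grasp_force: 0.0
```

Released. I lift straight up, move aside towards −y and look.

Call:
step_arm(
  deltas=[
    [[0, 0, -0.05], [0, 0, 0], 1],
    [[0, 0, -0.15], [0, 0, 0], 1],
    [[0, 0, -0.28], [0, 0, 0], 1],
    [[0, 0, -0.41], [0, 0, 0], 1],
    [[0, 0, -0.54], [0, 0, 0], 1],
    [[0, 0, -0.6], [0, 0, 0], 1],
    [[-0.1, 0.1, -0.6], [0, 0, 0], 1],
    [[-0.2, 0.2, -0.6], [0, 0, 0], 1],
    [[-0.28, 0.3, -0.6], [0, 0, 0], 1],
    [[-0.33, 0.42, -0.6], [0, 0, 0], 1],
    [[-0.36, 0.54, -0.6], [0, 0, 0], 1],
    [[-0.38, 0.66, -0.6], [0, 0, 0], 1],
    [[-0.4, 0.78, -0.6], [0, 0, 0], 1],
    [[-0.4, 0.9, -0.6], [0, 0, 0], 1],
    [[-0.4, 0.9, -0.6], [0, 0, 0], 1],
    [[-0.4, 0.9, -0.6], [0, 0, 0], 1],
  ],
)

```text
t: 12.2
ee_pos: [346.9, -326.1, 226.9]
orientation: [-3.138, -0.132, 0.0]
ft_force: [0.0, 0.4, -0.8]
width: 88.0
grasp_force: 0.0
```

```bash
python3 - <<'E'
from h import *
from workcell import *
o=get_obs();print(o["ee_pos"],o["ft_force"],o["qvel"].round(3))
i=get_image("top");j=get_image("scene");a=load("top0.npy")["pixels"].astype(int)
c=np.zeros((600,800,3),np.uint8);c[:340,:480]=cv2.resize(j["pixels"][170:340,120:420-60],(480,340));c[:370,480:]=cv2.resize(i["pixels"][200:300,300:386],(320,370))
c[345:600,:480]=cv2.resize(i["pixels"][115:250,130:384],(480,255))
cv2.imwrite("pics/w5.png",c[...,::-1])
d=(np.abs(i["pixels"].astype(int)-a).max(2)>40).astype(np.uint8)
n,l,s,_=cv2.connectedComponentsWithStats(d[120:325,135:385]);print([r.tolist() for r in s[1:] if r[4]>12])
E
```

```text
[ 346.8513584  -326.11976933  226.87967846] [ 0.04720876  0.37769858 -0.79332196] [ 0.04  -0.023  0.047  0.004  0.008  0.012]
[[63, 67, 10, 10, 18], [84, 73, 17, 27, 244], [60, 79, 7, 7, 13], [106, 78, 25, 27, 318], [56, 104, 7, 21, 27], [71, 107, 20, 25, 267], [102, 113, 17, 26, 247], [202, 115, 11, 5, 18], [211, 156, 12, 10, 30]]
```

View pics/w5.png

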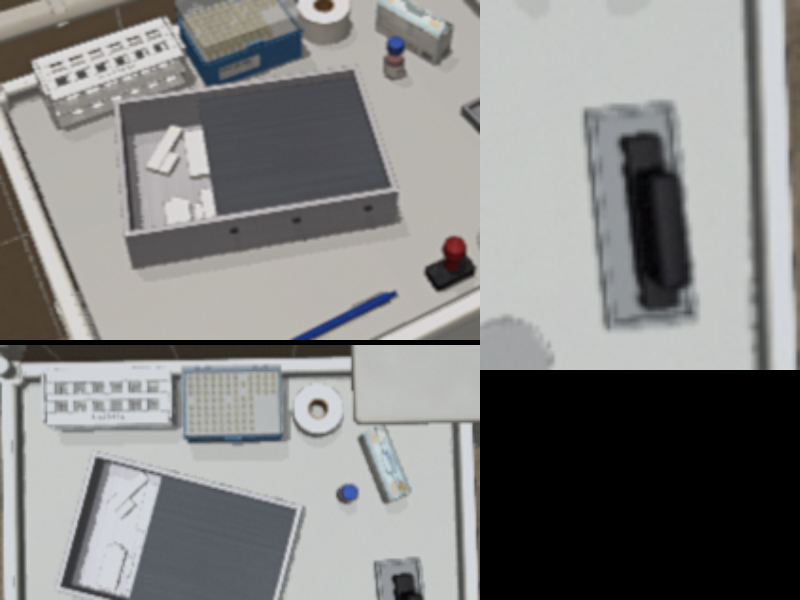

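The four chips are in the trough, two at its far end and two near (190,208). The scraper stands upright in the tray. The difference against the first top image shows changes only at the chips, trough and scraper. I hand the job in.

```bash
python3 -c "
from workcell import *
print(close_job())"
```

```text
the job is handed in; nothing more can be done
None
```

Job handed in at about 12 s of robot time: one wipe with the scraper put all four offcuts into the trough, the scraper stands upright in its tray, and the before-and-after top views show nothing else moved.

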